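# Refit the coin insert and close the cash drawer

## Robot

A 7-joint arm with a two-finger parallel gripper is mounted at the origin on a cart in front of the work surface, level with it; the furniture and walls round the work are solid. World frame = base frame: x ahead of the robot, y to its left, z up, the work surface at z = 0. Lengths are in m, angles in rad, forces in N, time in s.
With the tool pointing down it reaches from about 0.4 to 0.85 m from the base axis. Payload 10.4 kg.
Tool frame: the origin (TCP) lies at the very end of the fingers, on their centre line; the grasp point (between the pads) lies r.pinch_z behind it (r.pinch_z is the distance from the TCP to the grasp point, in m); z points along the fingers, x is the direction in which the jaws open and shut, and the axes are right-handed (so a half turn about z gives the same grasp; the last joint's range is limited). The gripper opens to 87 mm and grips with 3 to 60 N. Pads are 19 mm wide; open, the fingers measure 117 mm over their backs; the gripper's body (75 mm by 190 mm) begins 51 mm behind the grasp point.
Start: joints at [-1.322, 0.332, -0.065, 1.46, 0.022, 1.35, -0.088], TCP at [0.168, 0.602, 0.223] pointing down, gripper open.
Joint ranges: [-2.6, 2.6], [-0.5, 2.12], [-1.47, 1.34], [0.16, 2.42], [-1.27, 4.41], [0.06, 2.06], [-2.6, 2.6]. Speed limits (rad/s): [2.22, 2.22, 2.79, 2.79, 3.14, 3.14, 3.14].

## Interface

Orientations are given as a unit quaternion [x, y, z, w].
In Python, from bench import r gives the robot as it stands.
- The arm moves only by the tool carry_out, never from a script. Its argument "increments" is text: rows parted by semicolons, each of 7 numbers parted by spaces: the turn, a rotation vector about the tool's x, y, z in degrees, then the shift along the tool's x, y, z in m, then the finger opening in m, from 0 to 0.087. A call has exactly 5 rows; each row is the pose to reach, as a shift and turn from the pose measured when the call began, along the tool's axes at that moment; what a row does not reach only later rows make up. A row lasts 1/8 s, in which the tool goes at most 62.5 mm and 10.7 degrees, less where a joint would pass 70% of its speed; a pose out of reach is approached as far as the arm can. A call with a gripper value outside its range is refused whole. The fingers move at their own pace and stop on an object; "squeeze" is the grip in N (left out, the last holds). Time passes only in rows, so rows that repeat a pose let the fingers close, or fill a call up. It gives the time, the measured TCP pose, the force and the opening at its end, in the units of the state.
- r.read_state(): the state, without advancing time (a new reading comes with each control period).
- r.camera(name): name is "scene" or "top"; returns (picture, depth): 420x560x3 uint8, blue, green, red; 420x560 float32, m along the optical axis (not along the pixel's ray), 0 where there is no reading.
- r.camera_model(name): a dict with "K" (3x3 intrinsics, pixels), "extrinsics" (4x4, takes a point from camera to world coordinates). Camera axes: x right, y down, z forward; pixel columns grow to the right and rows downward; lengths in m; the calibration is good to about 2 mm. A picture is of the moment at which its call begins. camera_model takes no time and is no camera call.
- r.close_job(): hands the job in, once; it reports no verdict.
The state is a dict: "time": time; "joint_positions": joint angles; "joint_vel": joint speeds; "joint_torque": joint torques, N m; "ee_pos": TCP position; "eef_rot": TCP orientation; "ft_force": force on the tool from outside, world axes, zero at the start; "torque": the same for the moment, N m; "width": finger opening in m.
Only numpy, scipy, OpenCV 4.12 (cv2) and the standard library are available. Lean on these libraries where they do the work, as an engineer would, in place of code of your own. Each camera call takes 0.05 s, during which the arm holds its last target.

## Task

The cash drawer is standing open. Lay the grey coin insert, which is on the counter, flat and flush in the empty well at the front of the drawer, then push the drawer fully home so that it clicks shut and stays shut. Leave the milk pitcher and the stacked cups where they stand.

Things in the scene. Friction and masses are not known exactly. Their poses are not given: they have to be found in the camera images.
- insert_center (a point): Grey plastic coin insert, loose, 0.2 kg: open tray 84 mm (its x) by 150 mm (its y), walls 4 mm thick and 36 mm high. The point is its centre, 25 mm above its underside; z up. It starts upright on the counter left or right of the drawer, the milk pitcher on the other side. A half turn about z is the same. Behind the right-hand place a clipboard stands, 255 mm high.
- rib_top (a point): Middle of the top edge of the insert's grip rib, 50 mm above its underside: a wall 12 mm thick (y) and 76 mm long (x) across the insert's middle. On each side of it is an open cup 65 mm wide, clear down to 9 mm above the underside but for a ramp at the outer end. Pinch the rib from above, fingers closing along y.
- cash_box: Dark cash box fixed to the counter, 200 mm wide (y), 240 mm deep (x), 87 mm high, an order pad on top (to 104 mm). Origin under its centre; x points away from its front, which faces the robot; z up.
- well (a point): Centre of the floor of the well in the front of the open drawer, 20 mm above the counter; moves with the drawer; axes as the cash box (x is the way it closes). The well is 92 mm (x) by 158 mm (y), 35 mm deep, rims rounded: 4 mm clearance round the insert, which lies with its x along the well's x, either way round, on the floor, its walls flush with the rims to 1 mm.
- drawer_front (a point): Centre of the outer face of the drawer's front panel, 48 mm above the counter; moves with the drawer; axes as the cash box. The panel is flat, 200 mm wide, 76 mm high (top 86 mm above the counter), without handle; a small lock stands 4 mm proud, 66 mm to the +y side. The well's centre is 66 mm behind this face.
- drawer (a joint): How far the drawer is open, m: 0 fully home, 0.13 to 0.15 at the start, stop at 0.16. It slides to the cash box's -x with about 1.5 N of friction. From about 15 mm open a sprung detent resists closing with some 8 N; past about 6 mm it draws the drawer home and holds it. A drawer left short of that stays ajar.
- pitcher_center (a point): Steel milk pitcher with a handle, loose, 72 x 113 x 104 mm; the point is inside it, 50 mm above its underside. To be left alone.
- cups_center (a point): Two stacked white porcelain cups, loose, 82 mm across, 89 mm high; the point is 45 mm above the underside. To be left alone.

How it is judged:
By the outcome, as a careful person would: the job done as asked, in the order asked, and still so for the second after the job is handed in, with the robot touching nothing.
It also fails if it takes over 64 s, if anything falls off the work surface, if the arm or the gripper's body presses on something with over 40 N, if the wrist force passes 120 N, or if a joint passes its speed limit or range.

## Working session

There is one attempt and no reset: what is moved stays moved. The work goes in short steps, Python scripts to look and compute and a tool call to move; the robot and the scene stay as the last step left them, time stands still between calls to the robot, and variables do not carry over. Pictures are saved under pics/ and viewed, and the job is handed in when it is done.

Besides the shell and the picture viewer there is one more tool, called by a JSON object that holds its "fn" and its "kwargs". carry_out: Moves the arm, as the interface text tells. Its arguments: {"type":"object","properties":{"increments":{"type":"string"},"squeeze":{"type":"number"}},"required":["increments"]}

```bash
ls; mkdir -p pics
python3 - <<'E'
from bench import r
import cv2,numpy as np
print(r.read_state(), r.pinch_z)
for n in("scene","top"):
    p,d=r.camera(n); cv2.imwrite(f"pics/{n}0.png",p); np.save(f"{n}0.npy",d)
    print(n,r.camera_model(n))
E
```

```text
pics
{'time': 0.0, 'joint_positions': array([-1.32162376,  0.33290765, -0.0647069 ,  1.46095376,  0.0215918 ,
        1.34988882, -0.08849727]), 'joint_vel': array([ 0.00060651, -0.00072499,  0.00055407, -0.00043887, -0.00115773,
        0.00084722,  0.00025566]), 'joint_torque': array([-1.69835497e-03, -6.23242307e+01,  2.36539106e-02, -3.89896131e+01,
       -6.14504912e-02,  3.98410053e-02,  1.80387410e-04]), 'ee_pos': array([0.16766857, 0.60168303, 0.22172567]), 'eef_rot': array([ 7.96370212e-01,  6.04809021e-01, -5.64644345e-04,  4.64557206e-04]), 'ft_force': array([ 0.99418021,  0.05707275, -0.81055605]), 'torque': array([0.00966531, 0.0128612 , 0.02984066]), 'width': 0.08691817594974173} 0.0187
scene {'K': array([[383.34267603,   0.        , 285.17000945],
       [  0.        , 383.34267603, 209.91988572],
       [  0.        ,   0.        ,   1.        ]]), 'extrinsics': array([[-0.81322288, -0.40975443,  0.4132431 ,  0.23056042],
       [-0.58174607,  0.5534841 , -0.59600911,  0.65110482],
       [ 0.01549389, -0.72509079, -0.68847897,  0.67748539],
       [ 0.        ,  0.        ,  0.        ,  1.        ]])}
top {'K': array([[391.2849908 ,   0.        , 279.6406289 ],
       [  0.        , 391.2849908 , 205.32288559],
       [  0.        ,   0.        ,   1.        ]]), 'extrinsics': array([[-0.00208935, -0.99611434,  0.08804465,  0.48952199],
       [-0.99965106,  0.00439894,  0.02604625,  0.12106341],
       [-0.02633235, -0.08795951, -0.99577594,  1.14286957],
       [ 0.        ,  0.        ,  0.        ,  1.        ]])}
```

View pics/scene0.png

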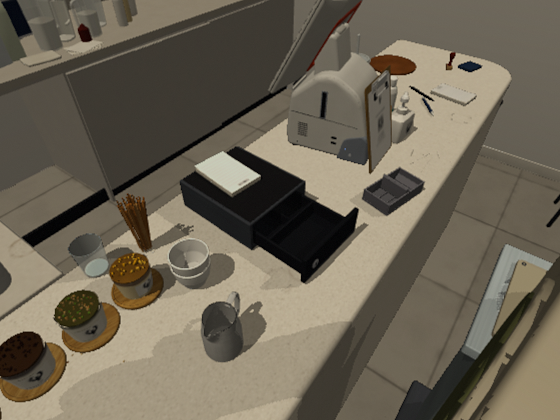

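View pics/top0.png

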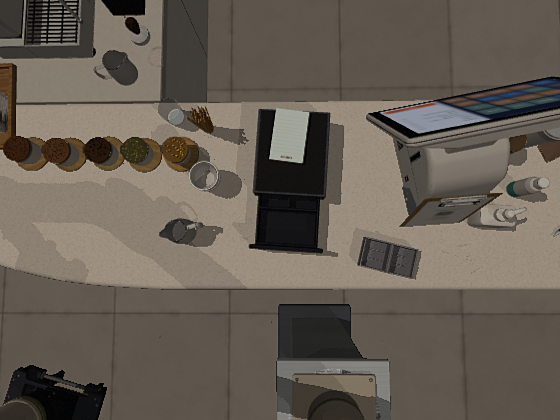

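The arm is at the lower left. The insert is on the right at about (390,257) in the top view, the open drawer at (287,220), the pitcher at (185,230) and the cups at (203,177). I'll enlarge the key areas.

```bash
cat > h.py <<'E'
import numpy as np,cv2
from bench import r
from scipy.spatial.transform import Rotation as R
def cloud(n,d):
    m=r.camera_model(n);K=m["K"];E=m["extrinsics"]
    v,u=np.mgrid[:d.shape[0],:d.shape[1]]
    P=np.stack([(u-K[0,2])/K[0,0]*d,(v-K[1,2])/K[1,1]*d,d],-1)
    W=P@E[:3,:3].T+E[:3,3]; W[d==0]=np.nan
    return W
def pix(n,u,v,z):  # ray to plane z
    m=r.camera_model(n);K=m["K"];E=m["extrinsics"]
    q=E[:3,:3]@np.array([(u-K[0,2])/K[0,0],(v-K[1,2])/K[1,1],1.]);o=E[:3,3]
    return o+q*(z-o[2])/q[2]
E
python3 - <<'E'
from h import *
for n in("scene","top"):
    p=cv2.imread(f"pics/{n}0.png")
    if n=="top":
        cv2.imwrite("pics/c_ins.png",cv2.resize(p[225:290,345:435],None,fx=8,fy=8,interpolation=cv2.INTER_CUBIC))
        c=p[95:260,235:345]; c=cv2.convertScaleAbs(c,alpha=2.5)
        cv2.imwrite("pics/c_box.png",cv2.resize(c,None,fx=3.6,fy=3.6,interpolation=cv2.INTER_CUBIC))
d=np.load("top0.npy");W=cloud("top",d)
for nm,(u0,u1,v0,v1),(a,b) in (("ins",(345,435,225,290),(.012,.06)),("box",(235,345,95,200),(.075,.095)),("front",(235,345,235,260),(.07,.095)),("pit",(150,225,205,250),(.03,.13)),("cups",(180,225,155,200),(.03,.12))):
    w=W[v0:v1,u0:u1].reshape(-1,3); w=w[(w[:,2]>a)&(w[:,2]<b)]
    q=cv2.minAreaRect(w[:,:2].astype(np.float32)); print(nm,len(w),q,w.min(0),w.max(0))
w=W[260:280,250:330].reshape(-1,3);print(np.nanmedian(w[:,2]))
E
```

```text
ins 665 ((0.47432824969291687, -0.16136756539344788), (0.1508612036705017, 0.1535065621137619), 75.99763488769531) [ 0.38332287 -0.25074304  0.01200052] [ 0.531198   -0.07017175  0.0510657 ]
box 4452 ((0.7309735417366028, 0.11638709902763367), (0.19996392726898193, 0.23754985630512238), 86.18991088867188) [0.60613395 0.01172919 0.07632078] [0.85393395 0.2218206  0.0949951 ]
front 333 ((0.46667006611824036, 0.133504256606102), (0.19725401699543, 0.012075010687112808), 86.20840454101562) [0.45693884 0.03503604 0.07243965] [0.47868927 0.231909   0.09029725]
pit 446 ((0.5135797262191772, 0.4196731150150299), (0.09866542369127274, 0.07078343629837036), 76.28202056884766) [0.48139479 0.36483896 0.03012743] [0.55137402 0.4718187  0.1031441 ]
cups 811 ((0.6762941479682922, 0.38022565841674805), (0.12879250943660736, 0.08012715727090836), 65.76761627197266) [0.62614958 0.31789265 0.03002285] [0.73431206 0.43492446 0.09397851]
-0.0010421439938717025
```

View pics/c_ins.png

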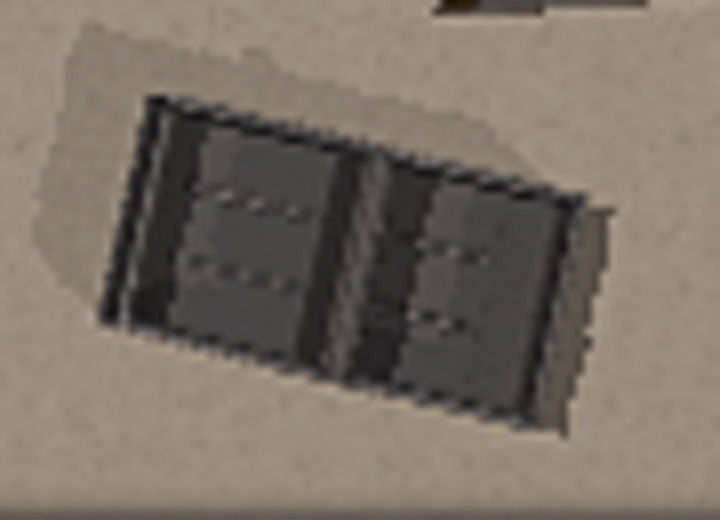

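View pics/c_box.png

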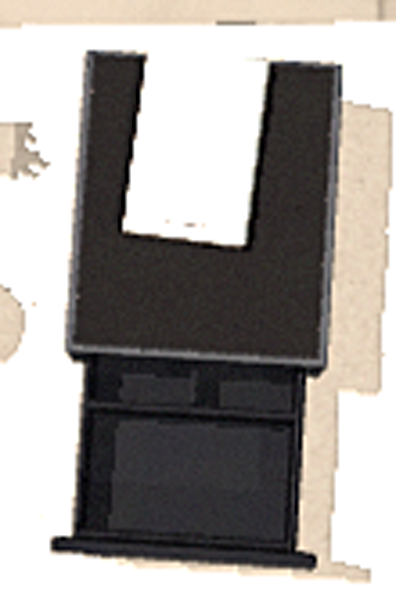

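Run:
```python
from h import *
p=cv2.imread("pics/top0.png")
c=p[190:255,245:335]; c=cv2.convertScaleAbs(c,alpha=5)
cv2.imwrite("pics/c_well.png",cv2.resize(c,None,fx=8,fy=8,interpolation=cv2.INTER_CUBIC))
p=cv2.imread("pics/scene0.png")
c=p[180:280,250:365]; c=cv2.convertScaleAbs(c,alpha=5)
cv2.imwrite("pics/c_well2.png",cv2.resize(c,None,fx=6,fy=6,interpolation=cv2.INTER_CUBIC))
c=p[160:220,355:430]; c=cv2.convertScaleAbs(c,alpha=1.5)
cv2.imwrite("pics/c_ins2.png",cv2.resize(c,None,fx=8,fy=8,interpolation=cv2.INTER_CUBIC))
W=cloud("top",np.load("top0.npy"))
print("depth well section col 287 (u): ")
for v in range(188,254,2): print(v,np.round(W[v,287],4))
for u in range(248,334,2): print(u,np.round(W[225,u],4))
```

```text
depth well section col 287 (u): 
188 [0.6307 0.1286 0.0825]
190 [0.6251 0.1286 0.0835]
192 [0.6191 0.1286 0.0869]
194 [0.6138 0.1286 0.0861]
196 [0.6157 0.1291 0.0206]
198 [0.6101 0.1292 0.0182]
200 [0.6041 0.1292 0.0201]
202 [0.5984 0.1292 0.0192]
204 [0.5925 0.1292 0.0202]
206 [0.5869 0.1292 0.0188]
208 [0.5785 0.129  0.0508]
210 [0.5728 0.129  0.0515]
212 [0.5694 0.1293 0.02  ]
214 [0.5638 0.1293 0.0187]
216 [0.5578 0.1293 0.0213]
218 [0.5523 0.1294 0.018 ]
220 [0.5464 0.1294 0.0211]
222 [0.5408 0.1294 0.0179]
224 [0.535  0.1294 0.0177]
226 [0.5292 0.1295 0.02  ]
228 [0.5235 0.1295 0.0205]
230 [0.5179 0.1295 0.0136]
232 [0.5121 0.1296 0.0149]
234 [0.5064 0.1296 0.0169]
236 [0.5007 0.1296 0.015 ]
238 [0.4949 0.1296 0.0205]
240 [0.4892 0.1296 0.0195]
242 [0.4835 0.1297 0.0141]
244 [0.4782 0.1294 0.0542]
246 [0.4727 0.1294 0.0528]
248 [0.4677 0.1292 0.0803]
250 [0.4624 0.1292 0.0824]
252 [0.4546 0.1299 0.0014]
248 [ 0.5334  0.2442 -0.005 ]
250 [ 0.5332  0.2379 -0.0007]
252 [ 0.5333  0.2324 -0.004 ]
254 [ 0.5332  0.2264 -0.0027]
256 [0.531  0.2154 0.0557]
258 [0.5311 0.2102 0.0512]
26
[... 314 characters left out ...]
0.0203]
284 [0.5321 0.1381 0.0194]
286 [0.5322 0.1323 0.0173]
288 [0.532  0.1266 0.0224]
290 [0.532  0.1208 0.0211]
292 [0.532  0.1151 0.0216]
294 [0.532  0.1094 0.0193]
296 [0.5321 0.1036 0.0157]
298 [0.532  0.0979 0.0184]
300 [0.532  0.0922 0.0199]
302 [0.5319 0.0865 0.0204]
304 [0.532  0.0807 0.0176]
306 [0.532  0.0749 0.0169]
308 [0.5319 0.0693 0.0188]
310 [0.5319 0.0635 0.0187]
312 [0.5319 0.0578 0.0182]
314 [0.5318 0.0522 0.0199]
316 [0.5307 0.0484 0.0493]
318 [0.5307 0.0429 0.0496]
320 [ 0.5327  0.0332 -0.0037]
322 [ 0.5325  0.0276 -0.0006]
324 [ 0.5325  0.0218 -0.0013]
326 [0.5324 0.0161 0.0006]
328 [ 0.5326  0.0098 -0.0043]
330 [ 0.5326  0.0039 -0.0055]
332 [ 0.5324 -0.0014 -0.0006]
```

View pics/c_well.png

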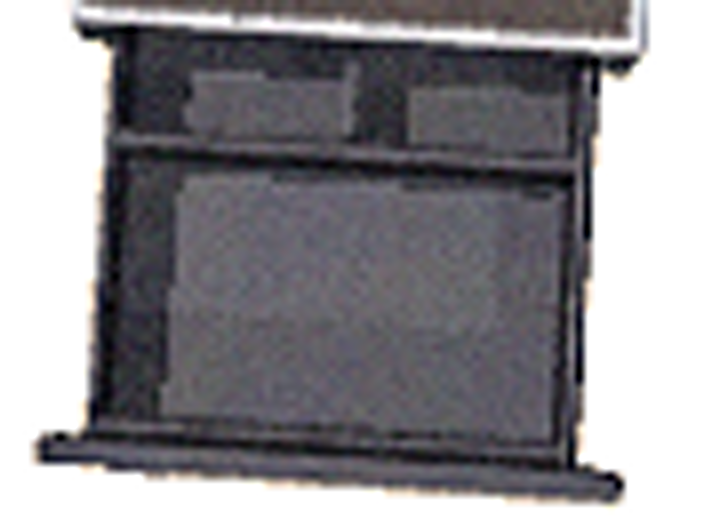

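View pics/c_well2.png

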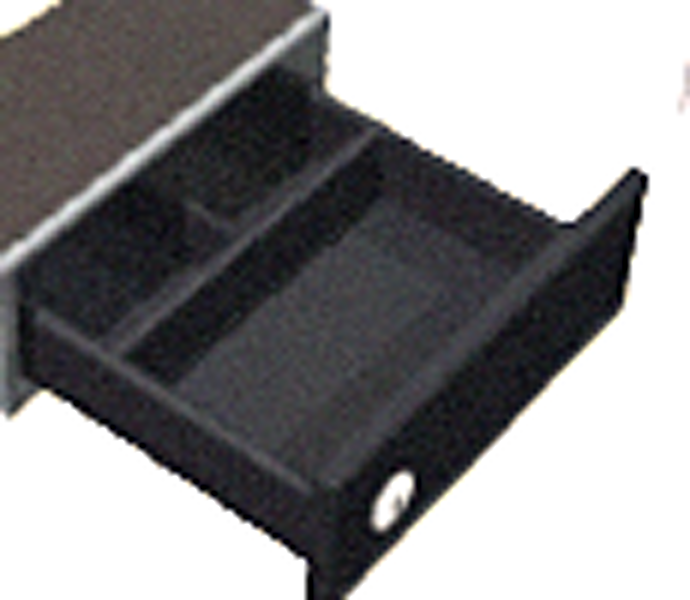

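View pics/c_ins2.png

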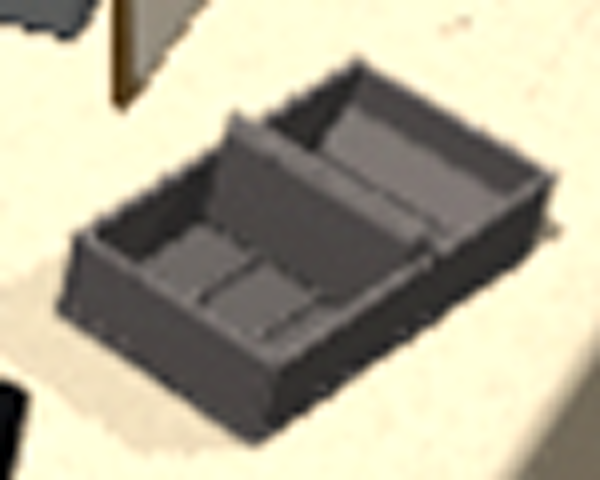

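Run:
```python
from h import *
W=cloud("top",np.load("top0.npy"))
p=cv2.imread("pics/top0.png")
# pixel corners of insert top edge (z=.036)
C=np.array([(148,97),(583,197),(540,420),(103,322)])/8-.4375+np.array([345,225])
X=np.array([pix("top",u,v,.036)[:2] for u,v in C]);print(X,X.mean(0),np.linalg.norm(np.diff(X,axis=0),axis=1))
for a,b in((0,1),(3,2),(3,0),(2,1)):
    e=X[b]-X[a];print(np.degrees(np.arctan2(e[1],e[0])))
rib=np.array([(372,155),(342,378)])/8-.4375+np.array([345,225]);print("rib",[pix("top",*c,.05)[:2] for c in rib])
# scene corners
C=np.array([(80,238),(360,62),(553,180),(272,358)])/8-.4375+np.array([355,160])
X=np.array([pix("scene",u,v,.036)[:2] for u,v in C]);print(X,X.mean(0),np.linalg.norm(np.diff(X,axis=0),axis=1))
# cloud
w=W[225:290,345:435]; m=((w[...,2]>.02)&(w[...,2]<.06)).astype(np.uint8)
n,l,s,c=cv2.connectedComponentsWithStats(m)
print(s[:6]);k=1+s[1:,4].argmax();q=w[l==k];print(cv2.minAreaRect(q[:,:2].astype(np.float32)))
t=q[q[:,2]>.044];print("rib cloud",len(t),cv2.minAreaRect(t[:,:2].astype(np.float32)), t.mean(0))
# clipboard
w=W[170:260,380:520].reshape(-1,3);w=w[w[:,2]>.1];print("clip",w.min(0),w[w[:,0]<w[:,0].min()+.02].round(3)[::6])
# drawer
ax=np.radians(-3.75);a=np.array([np.cos(ax),np.sin(ax)]);b=np.array([-a[1],a[0]])
w=W[190:260,240:345].reshape(-1,3);c0=np.array([.5265,.1296])
g=w[(w[:,2]>.04)&(w[:,2]<.064)];ss=(g[:,:2]-c0)@a;tt=(g[:,:2]-c0)@b
mm=abs(ss)<.035
for sgn in(1,-1):
    z=tt[mm&(tt*sgn>0)];print("side",np.percentile(z,[2,10,50,90,98]))
mm=abs(tt)<.06
for sgn in(1,-1):
    z=ss[mm&(ss*sgn>0)];print("fb",np.percentile(z,[2,10,50,90,98]))
g=w[(w[:,2]>.075)&(w[:,2]<.092)];ss=(g[:,:2]-c0)@a;tt=(g[:,:2]-c0)@b;k=(ss<-.03)
print("panel",np.percentile(ss[k],[1,50,99]),np.percentile(tt[k],[1,50,99]))
```

```text
[[ 0.49803138 -0.08388856]
 [ 0.46295526 -0.23393268]
 [ 0.38619501 -0.21664994]
 [ 0.41988708 -0.06666169]] [ 0.44176718 -0.15028322] [0.15408949 0.07868181 0.15372583]
-103.15786177377494
-102.66027764182394
-12.431979674812633
-12.688684237544551
rib [array([ 0.47780064, -0.15775946]), array([ 0.40170719, -0.14549044])]
[[ 0.49542323 -0.08959176]
 [ 0.46036689 -0.23267843]
 [ 0.38240342 -0.21050836]
 [ 0.42090355 -0.07352212]] [ 0.43977427 -0.15157517] [0.1473185  0.08105439 0.14229368]
[[   0    0   90   65 5344]
 [  55    0    4    1    4]
 [  60    0    8    1    8]
 [  13   12   60   42  494]]
((0.44055476784706116, -0.15294542908668518), (0.1508612036705017, 0.08389100432395935), 75.99763488769531)
rib cloud 108 ((0.4406975209712982, -0.1531738042831421), (0.01226034015417099, 0.07689805328845978), 75.13973236083984) [ 0.43945161 -0.15231141  0.04716327]
clip [ 0.54298454 -0.46195458  0.10003877] [[ 0.563 -0.201  0.168]
 [ 0.561 -0.194  0.151]
 [ 0.561 -0.211  0.153]
 [ 0.561 -0.227  0.149]
 [ 0.562 -0.244  0.145]
 [ 0.562 -0.26   0.143]
 [ 0.562 -0.278  0.135]
 [ 0.562 -0.29
[... 1158 characters left out ...]
05]
 [ 0.554 -0.27   0.107]
 [ 0.554 -0.288  0.101]
 [ 0.552 -0.427  0.132]
 [ 0.551 -0.441  0.135]
 [ 0.551 -0.194  0.11 ]
 [ 0.551 -0.208  0.114]
 [ 0.551 -0.225  0.109]
 [ 0.551 -0.245  0.105]
 [ 0.55  -0.429  0.124]
 [ 0.549 -0.438  0.136]
 [ 0.549 -0.202  0.1  ]
 [ 0.549 -0.223  0.101]
 [ 0.546 -0.431  0.134]
 [ 0.546 -0.444  0.1  ]
 [ 0.544 -0.443  0.131]]
side [0.07932534 0.07957639 0.08260646 0.08604179 0.08721393]
side [-0.08606626 -0.08543431 -0.08230354 -0.07915642 -0.07845378]
fb [0.04590102 0.04623538 0.04965843 0.0664266  0.08596906]
fb [-0.05392239 -0.05329235 -0.05006637 -0.04661658 -0.04602524]
panel [-0.06575062 -0.05976872 -0.05399941] [-0.09749946  0.00086482  0.09742342]
```

Measured poses:

| Item | Position (x, y) | Yaw |
|---|---|---|
| Insert | (0.4406, -0.153) | about -14° |
| Well | (0.5265, 0.130) | -3.75° |

Next is a helper that converts world targets to tool-frame increments.

```bash
cat >> h.py <<'E'
def inc(p,xdeg=None):
    """TCP target p, tool-x heading deg, pointing down -> rotvec deg, shift in tool frame"""
    s=r.read_state(); A=R.from_quat(s["eef_rot"])
    sh=A.inv().apply(np.array(p)-s["ee_pos"]); rv=np.zeros(3)
    if xdeg is not None:
        t=np.radians(xdeg);c,q=np.cos(t),np.sin(t)
        T=R.from_matrix(np.array([[c,q,0],[q,-c,0],[0,0,-1]]))
        rv=(A.inv()*T).as_rotvec(degrees=True)
    print(p,"rot",rv.round(2),"shift",sh.round(4))
def st():
    s=r.read_state();A=R.from_quat(s["eef_rot"]).as_matrix()
    print("t",round(s["time"],2),"p",s["ee_pos"].round(4),"head",np.degrees(np.arctan2(A[1,0],A[0,0])).round(2),"z",A[:,2].round(4),"F",s["ft_force"].round(2),"T",s["torque"].round(2),"w",round(s["width"],4),"q",s["joint_positions"].round(3))
E
python3 - <<'E'
from h import *
st()
inc((.30,.47,.27),76);inc((.40,.33,.27),76);inc((.45,.22,.27),76)
E
```

```text
t 0.1 p [0.1677 0.6017 0.2218] head 74.43 z [-3.0e-04 -1.2e-03 -1.0e+00] F [-0.34  0.17 -0.1 ] T [ 0.04  0.02 -0.01] w 0.0871 q [-1.322  0.333 -0.065  1.461  0.022  1.35  -0.089]
(0.3, 0.47, 0.27) rot [ 0.    0.07 -1.57] shift [-0.0914  0.1628 -0.048 ]
(0.4, 0.33, 0.27) rot [ 0.    0.07 -1.57] shift [-0.1995  0.2967 -0.0479]
(0.45, 0.22, 0.27) rot [ 0.    0.07 -1.57] shift [-0.292   0.3744 -0.0478]
```

{"fn": "carry_out", "kwargs": {"increments": "0 0 0 -0.03 0.05 -0.02 0.06; 0 0 -1.5 -0.06 0.1 -0.048 0.06; 0 0 -1.5 -0.09 0.15 -0.048 0.06; 0 0 -1.5 -0.12 0.2 -0.048 0.06; 0 0 -1.5 -0.15 0.25 -0.048 0.06"}}

```text
time: 0.72
ee_pos: [0.3693, 0.3885, 0.2699]
eef_rot: [0.788, 0.615, -0.001, 0.0]
ft_force: [0.8, 0.8, -0.2]
width: 0.0605
```

Run:
```python
from h import *
st();inc((.44,.25,.25),76);inc((.4406,-.153,.15),76)
```

```text
t 0.72 p [0.3693 0.3885 0.2699] head 75.93 z [-4.0e-04 -1.3e-03 -1.0e+00] F [ 0.76  0.77 -0.25] T [ 0.01 -0.03  0.05] w 0.0605 q [-0.993  0.111  0.106  1.629 -0.011  1.403  0.439]
(0.44, 0.25, 0.25) rot [-0.    0.08 -0.07] shift [-0.1171  0.1023  0.0201]
(0.4406, -0.153, 0.15) rot [-0.    0.08 -0.07] shift [-0.5077  0.2008  0.1206]
```

{"fn": "carry_out", "kwargs": {"increments": "0 0 0 -0.05 0.03 0 0.06; 0 0 0 -0.1 0.06 0 0.06; 0 0 0 -0.155 0.08 0 0.06; 0 0 0 -0.21 0.1 0 0.06; 0 0 0 -0.265 0.12 0 0.06"}}

```text
time: 1.35
ee_pos: [0.421, 0.1002, 0.2701]
eef_rot: [0.788, 0.615, -0.001, 0.0]
ft_force: [0.8, 0.1, 0.1]
width: 0.0601
```

Run:
```python
from h import *
st();inc((.4406,-.153,.15),76)
```

```text
t 1.35 p [0.421  0.1002 0.2701] head 75.93 z [-5.0e-04 -1.1e-03 -1.0e+00] F [0.85 0.12 0.09] T [-0.09 -0.06 -0.02] w 0.0601 q [-0.727 -0.149  0.35   1.872  0.052  1.41   0.936]
(0.4406, -0.153, 0.15) rot [-0.02  0.07 -0.07] shift [-0.2407  0.0806  0.1203]
```

{"fn": "carry_out", "kwargs": {"increments": "0 0 0 -0.055 0.02 0 0.06; 0 0 0 -0.11 0.04 0.01 0.06; 0 0 0 -0.165 0.06 0.04 0.06; 0 0 0 -0.21 0.08 0.07 0.055; 0 0 0 -0.2407 0.0806 0.1 0.05"}}

```text
time: 1.98
ee_pos: [0.4404, -0.1556, 0.1694]
eef_rot: [0.789, 0.614, -0.001, 0.001]
ft_force: [-0.5, -0.0, -0.2]
width: 0.0525
```

Run:
```python
from h import *
st();inc((.4406,-.153,.08),76)
for n in("scene","top"):
    p,d=r.camera(n); cv2.imwrite(f"pics/{n}1.png",p)
p=cv2.imread("pics/scene1.png")
cv2.imwrite("pics/s1.png",cv2.resize(p[100:250,320:480],None,fx=4,fy=4,interpolation=cv2.INTER_CUBIC))
```

```text
t 1.98 p [ 0.4404 -0.1556  0.1694] head 75.79 z [-2.e-04 -2.e-03 -1.e+00] F [-0.49 -0.05 -0.22] T [ 0.09 -0.03  0.04] w 0.0525 q [-0.495 -0.01   0.744  1.966  0.01   1.183  1.568]
(0.4406, -0.153, 0.08) rot [ 0.02  0.11 -0.21] shift [ 0.0027 -0.0004  0.0894]
```

View pics/s1.png

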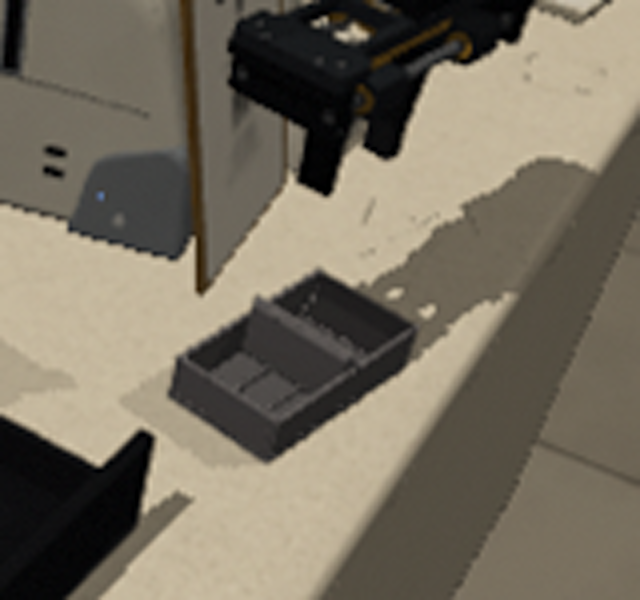

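The open fingers are above the insert (crop around (350,160)) and lined up with its long axis. The clipboard is clear, so I'll descend.

{"fn": "carry_out", "kwargs": {"increments": "0 0 -0.2 0.0027 -0.0004 0.03 0.05; 0 0 -0.2 0.0027 -0.0004 0.06 0.05; 0 0 -0.2 0.0027 -0.0004 0.09 0.05; 0 0 -0.2 0.0027 -0.0004 0.1 0.05; 0 0 -0.2 0.0027 -0.0004 0.1 0.05"}}

```text
time: 2.7
ee_pos: [0.4375, -0.1532, 0.0678]
eef_rot: [0.789, 0.615, -0.003, -0.001]
ft_force: [-0.1, 0.0, 0.7]
width: 0.0498
```

Run:
```python
from h import *
st();inc((.4406,-.153,.015),76)
p,d=r.camera("scene"); cv2.imwrite("pics/scene2.png",p)
p,d=r.camera("top"); cv2.imwrite("pics/top2.png",p)
p=cv2.imread("pics/scene2.png")
cv2.imwrite("pics/s2.png",cv2.resize(p[120:230,340:450],None,fx=5,fy=5,interpolation=cv2.INTER_CUBIC))
```

```text
t 2.7 p [ 0.4375 -0.1532  0.0678] head 75.84 z [-0.0062 -0.002  -1.    ] F [-0.1   0.04  0.7 ] T [-0.07 -0.01 -0.04] w 0.0498 q [-0.46   0.158  0.752  2.077 -0.128  0.958  1.683]
(0.4406, -0.153, 0.015) rot [-0.32  0.2  -0.16] shift [0.0011 0.0033 0.0528]
```

View pics/s2.png

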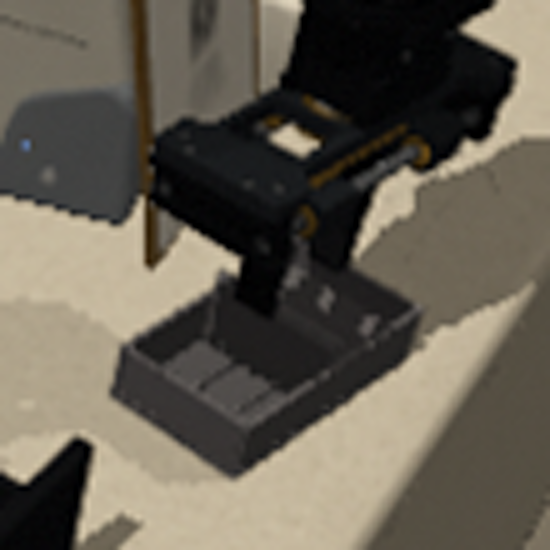

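The fingers straddle the rib, one on each side (near finger at crop (260,290)). I'll go on down.

{"fn": "carry_out", "kwargs": {"increments": "-0.3 0.2 -0.2 0.001 0.003 0.01 0.05; -0.3 0.2 -0.2 0.001 0.0033 0.025 0.05; -0.3 0.2 -0.2 0.001 0.0033 0.04 0.05; -0.3 0.2 -0.2 0.001 0.0033 0.0515 0.05; -0.3 0.2 -0.2 0.001 0.0033 0.0515 0.05"}}

```text
time: 3.42
ee_pos: [0.4405, -0.1535, 0.016]
eef_rot: [0.788, 0.616, -0.0, -0.0]
ft_force: [-0.4, 0.6, -0.4]
width: 0.0502
```

Run:
```python
from h import *
st();inc((.4406,-.153,.015),76)
```

```text
t 3.42 p [ 0.4405 -0.1535  0.016 ] head 76.01 z [-6.e-04 -0.e+00 -1.e+00] F [-0.43  0.62 -0.42] T [ 0.04  0.1  -0.03] w 0.0502 q [-0.411  0.271  0.719  2.109 -0.238  0.842  1.777]
(0.4406, -0.153, 0.015) rot [-0.03  0.01  0.01] shift [ 0.0005 -0.      0.001 ]
```

Now at grasp depth. Closing with 25 N.

{"fn": "carry_out", "kwargs": {"increments": "0 0 0 0 0 0 0.02; 0 0 0 0 0 0 0.008; 0 0 0 0 0 0 0.004; 0 0 0 0 0 0 0.004; 0 0 0 0 0 0 0.004", "squeeze": 25}}

```text
time: 4.05
ee_pos: [0.4407, -0.1537, 0.0162]
eef_rot: [0.788, 0.616, -0.0, 0.0]
ft_force: [-1.5, -1.6, 2.3]
width: 0.0116
```

Run:
```python
from h import *
st()
```

```text
t 4.05 p [ 0.4407 -0.1537  0.0162] head 76.0 z [-1.e-04 -3.e-04 -1.e+00] F [-1.48 -1.58  2.29] T [-0.23  0.1  -0.03] w 0.0116 q [-0.412  0.27   0.72   2.109 -0.238  0.841  1.777]
```

{"fn": "carry_out", "kwargs": {"increments": "0 0 0 0 0 -0.015 0.004; 0 0 0 0 0 -0.04 0.004; 0 0 0 0 0 -0.07 0.004; 0 0 0 0 0 -0.1 0.004; 0 0 0 0 0 -0.125 0.004"}}

```text
time: 4.68
ee_pos: [0.4406, -0.1539, 0.1431]
eef_rot: [0.788, 0.615, 0.0, 0.0]
ft_force: [0.1, -0.2, -2.9]
width: 0.0118
```

Run:
```python
from h import *
st()
w=np.array([.5265,.1300]);
inc((*(w+[-.0,-.14]),.145),86.25);inc((*w,.145),86.25)
```

```text
t 4.67 p [ 0.4406 -0.1539  0.1431] head 75.98 z [ 7.e-04 -1.e-04 -1.e+00] F [ 0.12 -0.23 -2.86] T [ 0.04 -0.03 -0.03] w 0.0118 q [-0.51   0.025  0.771  2.    -0.02   1.122  1.595]
(np.float64(0.5265), np.float64(-0.010000000000000009), 0.145) rot [  0.04  -0.   -10.27] shift [ 0.1604  0.0485 -0.0019]
(np.float64(0.5265), np.float64(0.13), 0.145) rot [  0.04  -0.   -10.27] shift [ 0.2962  0.0146 -0.0019]
```

{"fn": "carry_out", "kwargs": {"increments": "0 0 -2 0.03 0.01 -0.004 0.004; 0 0 -4 0.08 0.03 -0.004 0.004; 0 0 -6 0.13 0.04 -0.004 0.004; 0 0 -8 0.18 0.04 -0.004 0.004; 0 0 -10.2 0.23 0.03 -0.004 0.004"}}

```text
time: 5.3
ee_pos: [0.5256, 0.0645, 0.147]
eef_rot: [0.73, 0.684, -0.0, 0.0]
ft_force: [-0.2, 0.1, -2.4]
width: 0.0119
```

Run:
```python
from h import *
st();inc((.5265,.13,.13),86.25)
```

```text
t 5.3 p [0.5256 0.0645 0.147 ] head 86.29 z [ 3.e-04 -7.e-04 -1.e+00] F [-0.19  0.15 -2.38] T [ 0.06 -0.04 -0.01] w 0.0119 q [-0.733  0.191  0.587  1.839 -0.115  1.145  1.4  ]
(0.5265, 0.13, 0.13) rot [0.02 0.04 0.04] shift [ 0.0654 -0.0033  0.0169]
```

{"fn": "carry_out", "kwargs": {"increments": "0 0 0 0.02 -0.001 0 0.004; 0 0 0 0.045 -0.002 0 0.004; 0 0 0 0.0654 -0.0033 0.01 0.004; 0 0 0 0.0654 -0.0033 0.025 0.004; 0 0 0 0.0654 -0.0033 0.025 0.004"}}

```text
time: 5.92
ee_pos: [0.5254, 0.1288, 0.1201]
eef_rot: [0.73, 0.684, -0.002, 0.0]
ft_force: [-0.3, -0.9, -3.4]
width: 0.0118
```

Run:
```python
from h import *
st();inc((.5265,.13,.12),86.25)
for n in("scene","top"):
    p,d=r.camera(n); cv2.imwrite(f"pics/{n}3.png",p); np.save(f"{n}3.npy",d)
    p=cv2.convertScaleAbs(p,alpha=3)
    c=p[130:290,230:390] if n=="scene" else p[180:270,230:350]
    f=4 if n=="scene" else 6
    cv2.imwrite(f"pics/{n[0]}3.png",cv2.resize(c,None,fx=f,fy=f,interpolation=cv2.INTER_CUBIC))
```

```text
t 5.92 p [0.5254 0.1288 0.1201] head 86.25 z [-0.0027 -0.0027 -1.    ] F [-0.3  -0.86 -3.38] T [ 0.03 -0.01  0.04] w 0.0118 q [-0.797  0.25   0.541  1.834 -0.142  1.1    1.3  ]
(0.5265, 0.13, 0.12) rot [-0.15  0.17  0.  ] shift [0.0013 0.001  0.0001]
```

View pics/s3.png

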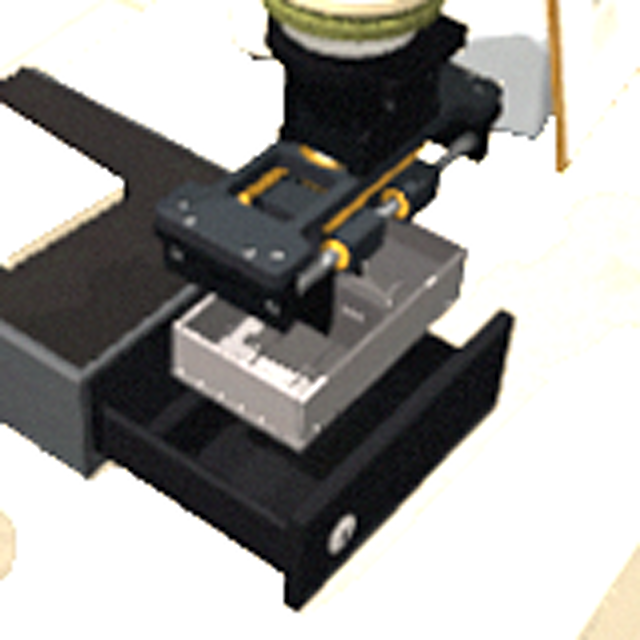

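View pics/t3.png

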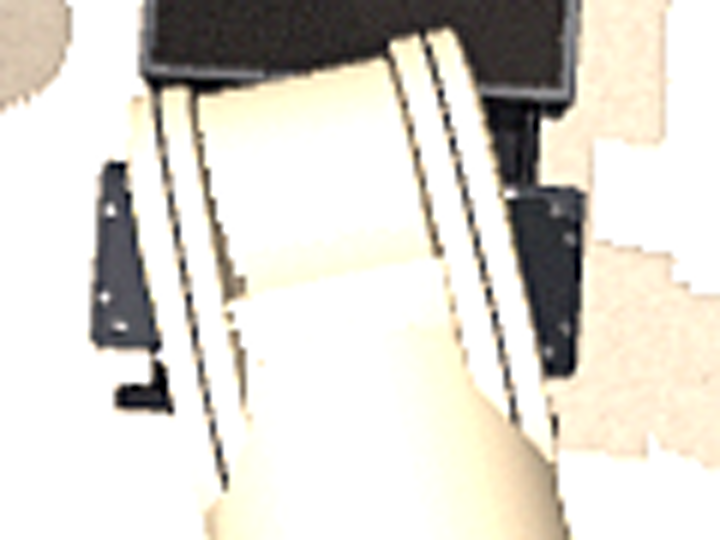

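The insert hangs level over the well, in the right orientation. I'll overlay the predicted outlines on the scene view as a check.

```bash
cat >> h.py <<'E'
def rect(cx,cy,yaw,hx,hy,z):
    t=np.radians(yaw);a=np.array([np.cos(t),np.sin(t)]);b=np.array([-a[1],a[0]])
    return [np.r_[np.array([cx,cy])+i*hx*a+j*hy*b,z] for i,j in((-1,-1),(1,-1),(1,1),(-1,1))]
def proj(n,P):
    m=r.camera_model(n);E=np.linalg.inv(m["extrinsics"]);q=(np.array(P)@E[:3,:3].T+E[:3,3])@m["K"].T
    return q[:,:2]/q[:,2:]
def overlay(n,img,rects,box,f,out):
    u0,u1,v0,v1=box
    c=cv2.resize(img[v0:v1,u0:u1],None,fx=f,fy=f,interpolation=cv2.INTER_CUBIC)
    for rc,col in rects:
        q=(proj(n,rc)-[u0,v0]+.5)*f-.5
        cv2.polylines(c,[np.round(q).astype(np.int32).reshape(-1,1,2)],True,col,1)
    cv2.imwrite(out,c)
E
python3 - <<'E'
from h import *
s=r.read_state();p=s["ee_pos"]
img=cv2.convertScaleAbs(cv2.imread("pics/scene3.png"),alpha=2.5)
u=p[2]-.016
t=np.radians(-3.75);a=np.array([np.cos(t),np.sin(t)])
w=np.array([.5265,.13])
overlay("scene",img,[(rect(p[0],p[1],-3.75,.042,.075,u+.036),(0,0,255)),(rect(p[0],p[1],-3.75,.042,.075,u),(0,255,255)),
 (rect(*w,-3.75,.046,.079,.055),(0,255,0)),(rect(*(w-.06*a),-3.75,.006,.1,.086),(255,128,0))],(260,370,170,280),7,"pics/o3.png")
img=cv2.convertScaleAbs(cv2.imread("pics/scene0.png"),alpha=2.)
overlay("scene",img,[(rect(.4406,-.153,-13.95,.042,.075,.036),(0,0,255)),(rect(*w,-3.75,.046,.079,.055),(0,255,0)),(rect(*(w-.06*a),-3.75,.006,.1,.086),(255,128,0))],(260,430,160,280),4.7,"pics/o0.png")
E
```

```text
(no output)
```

View pics/o3.png

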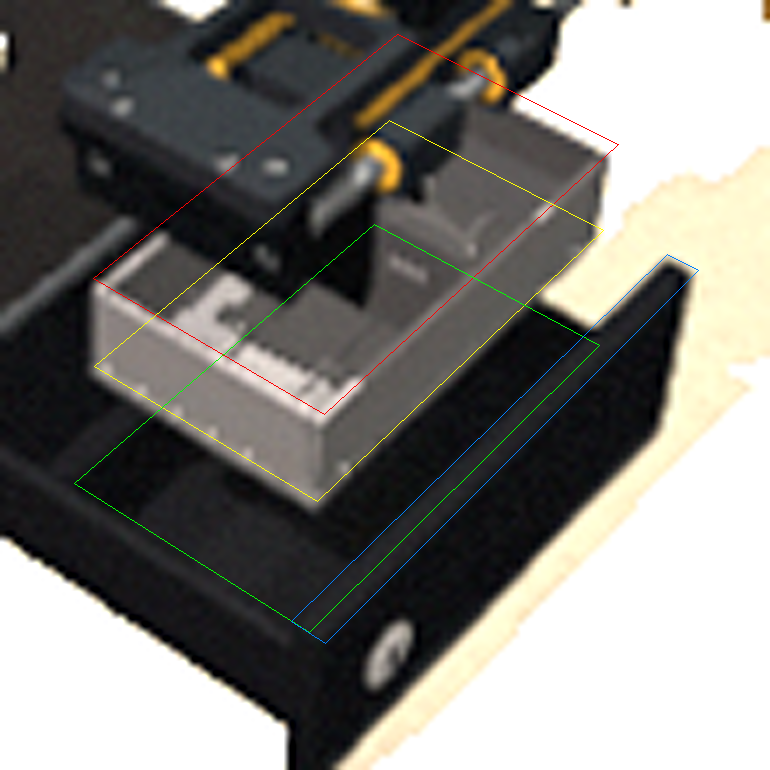

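View pics/o0.png

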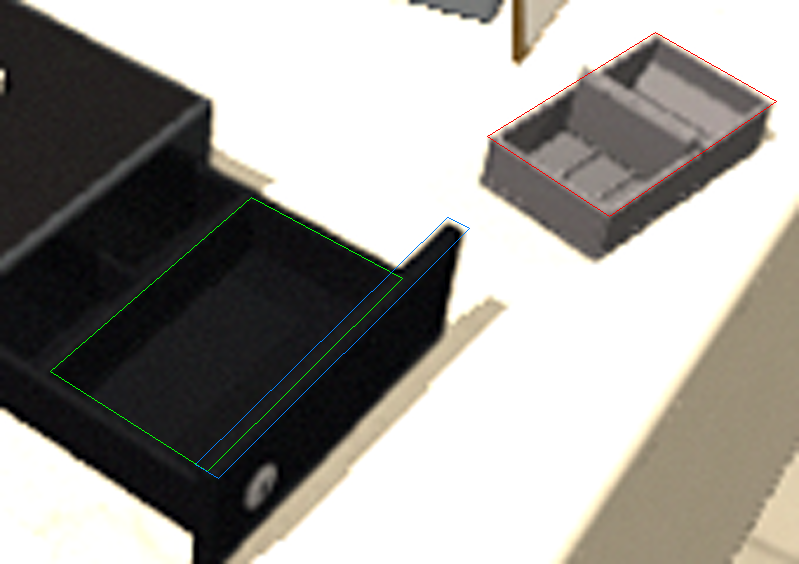

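Both overlays are offset by the same amount (about 1 px, from camera calibration), so the insert and well agree to within about 2 mm. Descending to the rims.

{"fn": "carry_out", "kwargs": {"increments": "-0.15 0.17 0 0.0013 0.001 0.005 0.004; -0.15 0.17 0 0.0013 0.001 0.015 0.004; -0.15 0.17 0 0.0013 0.001 0.028 0.004; -0.15 0.17 0 0.0013 0.001 0.035 0.004; -0.15 0.17 0 0.0013 0.001 0.038 0.004"}}

```text
time: 6.65
ee_pos: [0.5273, 0.1298, 0.0829]
eef_rot: [0.73, 0.683, 0.001, 0.0]
ft_force: [0.3, 0.7, -2.6]
width: 0.012
```

Run:
```python
from h import *
st();inc((.5265,.13,.076),86.25);inc((.5265,.13,.055),86.25)
p,d=r.camera("scene");cv2.imwrite("pics/scene4.png",p)
cv2.imwrite("pics/s4.png",cv2.resize(cv2.convertScaleAbs(p[170:280,260:370],alpha=2.5),None,fx=5,fy=5,interpolation=cv2.INTER_CUBIC))
```

```text
t 6.65 p [0.5273 0.1298 0.0829] head 86.2 z [ 1.7e-03  8.0e-04 -1.0e+00] F [ 0.26  0.69 -2.59] T [0.01 0.01 0.01] w 0.012 q [-0.782  0.299  0.53   1.867 -0.176  1.02   1.325]
(0.5265, 0.13, 0.076) rot [ 0.09 -0.05 -0.05] shift [ 0.0002 -0.0008  0.0069]
(0.5265, 0.13, 0.055) rot [ 0.09 -0.05 -0.05] shift [ 0.0001 -0.0008  0.0279]
```

View pics/s4.png

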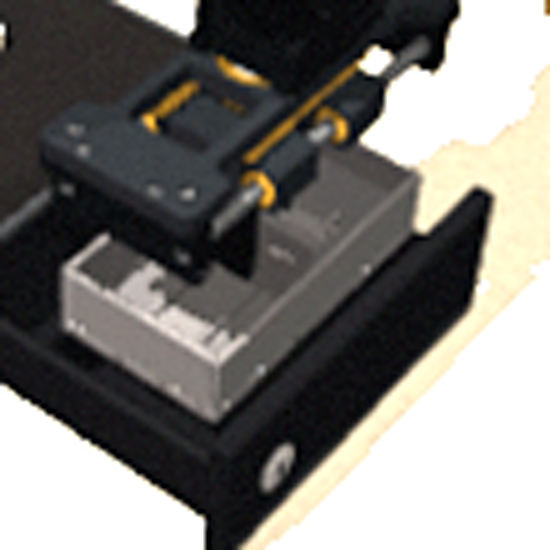

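The insert sits just above the rims, centred and clear of the front panel and side walls. I'll lower it slowly into the well and watch the force.

{"fn": "carry_out", "kwargs": {"increments": "0.1 0 0 0.0002 -0.0008 0.006 0.004; 0.1 0 0 0.0002 -0.0008 0.012 0.004; 0.1 0 0 0.0002 -0.0008 0.018 0.004; 0.1 0 0 0.0002 -0.0008 0.022 0.004; 0.1 0 0 0.0002 -0.0008 0.024 0.004"}}

```text
time: 7.32
ee_pos: [0.5265, 0.13, 0.0587]
eef_rot: [0.73, 0.683, 0.0, -0.0]
ft_force: [-0.8, 1.4, -2.3]
width: 0.0119
```

Run:
```python
from h import *
st();inc((.5265,.13,.0365),86.25)
```

```text
t 7.33 p [0.5265 0.13   0.0587] head 86.2 z [-2.e-04  9.e-04 -1.e+00] F [-0.8   1.36 -2.32] T [-0.02 -0.    0.06] w 0.0119 q [-0.771  0.333  0.52   1.885 -0.199  0.974  1.342]
(0.5265, 0.13, 0.0365) rot [-0.02 -0.05 -0.05] shift [-0.      0.      0.0222]
```

No contact so far, with the insert about 12 mm into the well. I'll keep lowering.

{"fn": "carry_out", "kwargs": {"increments": "0 0 0 0 0 0.006 0.004; 0 0 0 0 0 0.012 0.004; 0 0 0 0 0 0.017 0.004; 0 0 0 0 0 0.0205 0.004; 0 0 0 0 0 0.0215 0.004"}}

```text
time: 7.95
ee_pos: [0.5264, 0.13, 0.0369]
eef_rot: [0.73, 0.683, 0.0, -0.0]
ft_force: [0.1, -0.2, -2.5]
width: 0.0116
```

Run:
```python
from h import *
st()
```

```text
t 7.95 p [0.5264 0.13   0.0369] head 86.2 z [-5.e-04  7.e-04 -1.e+00] F [ 0.1  -0.25 -2.53] T [-0.    0.01 -0.  ] w 0.0116 q [-0.761  0.366  0.51   1.9   -0.22   0.932  1.358]
```

{"fn": "carry_out", "kwargs": {"increments": "0 0 0 0 0 0.0005 0.004; 0 0 0 0 0 0.001 0.004; 0 0 0 0 0 0.001 0.004; 0 0 0 0 0 0.001 0.004; 0 0 0 0 0 0.001 0.004"}}

```text
time: 8.57
ee_pos: [0.5266, 0.13, 0.0362]
eef_rot: [0.73, 0.683, 0.0, -0.0]
ft_force: [-3.0, -1.0, 4.5]
width: 0.0119
```

Run:
```python
from h import *
st()
```

```text
t 8.57 p [0.5266 0.13   0.0362] head 86.19 z [-1.e-04  9.e-04 -1.e+00] F [-2.95 -0.98  4.51] T [-0.2   0.3   0.01] w 0.0119 q [-0.76   0.367  0.51   1.9   -0.221  0.93   1.359]
```

It made floor contact at z=0.0362, exactly 20 mm above the pick height. Releasing, then retreating upward.

{"fn": "carry_out", "kwargs": {"increments": "0 0 0 0 0 0 0.02; 0 0 0 0 0 0 0.04; 0 0 0 0 0 0 0.045; 0 0 0 0 0 0 0.045; 0 0 0 0 0 -0.01 0.045"}}

```text
time: 9.2
ee_pos: [0.526, 0.1298, 0.046]
eef_rot: [0.73, 0.683, -0.0, -0.001]
ft_force: [0.5, -0.2, -0.7]
width: 0.0435
```

{"fn": "carry_out", "kwargs": {"increments": "0 0 0 0 0 -0.02 0.045; 0 0 0 0 0 -0.05 0.045; 0 0 0 0 0 -0.09 0.045; 0 0 0 0 0 -0.13 0.045; 0 0 0 0 0 -0.17 0.045"}}

```text
time: 9.82
ee_pos: [0.5262, 0.1296, 0.2181]
eef_rot: [0.73, 0.683, -0.0, -0.0]
ft_force: [0.2, 0.6, -0.3]
width: 0.0448
```

Run:
```python
from h import *
st();inc((.36,.14,.21),86.25)
p,d=r.camera("scene");cv2.imwrite("pics/scene5.png",p);np.save("scene5.npy",d)
cv2.imwrite("pics/s5.png",cv2.resize(cv2.convertScaleAbs(p[170:280,260:370],alpha=2.5),None,fx=5.4,fy=5.4,interpolation=cv2.INTER_CUBIC))
```

```text
t 9.82 p [0.5262 0.1296 0.2181] head 86.18 z [-7.e-04  6.e-04 -1.e+00] F [ 0.21  0.6  -0.29] T [ 0.04 -0.02 -0.01] w 0.0448 q [-0.826  0.155  0.56   1.715 -0.086  1.296  1.256]
(0.36, 0.14, 0.21) rot [-0.04 -0.03 -0.07] shift [-0.0007 -0.1665  0.0082]
```

View pics/s5.png

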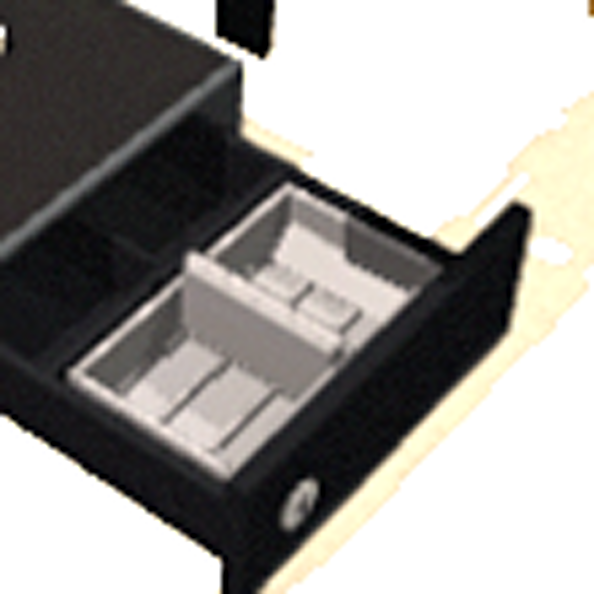

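The insert lies flat and flush in the well. I'll back off towards the robot, then go down in front of the panel.

{"fn": "carry_out", "kwargs": {"increments": "0 0 0 0 -0.02 0 0.03; 0 0 0 0 -0.045 0 0.03; 0 0 0 0 -0.07 0 0.03; 0 0 0 0 -0.09 0 0.03; 0 0 0 0 -0.1 0 0.03"}}

```text
time: 10.5
ee_pos: [0.428, 0.1367, 0.2234]
eef_rot: [0.73, 0.683, 0.004, 0.0]
ft_force: [-0.3, 0.2, 0.4]
width: 0.0303
```

Run:
```python
from h import *
st();inc((.425,.1367,.12),86.25)
p,d=r.camera("top");cv2.imwrite("pics/top6.png",p)
W=cloud("top",d)
cv2.imwrite("pics/t6.png",cv2.resize(cv2.convertScaleAbs(p[180:260,235:345],alpha=2),None,fx=6,fy=6,interpolation=cv2.INTER_CUBIC))
```

```text
t 10.5 p [0.428  0.1367 0.2234] head 86.17 z [ 0.0059  0.0044 -1.    ] F [-0.35  0.16  0.4 ] T [ 0.1  -0.   -0.03] w 0.0303 q [-0.916 -0.1    0.481  1.925  0.046  1.299  1.055]
(0.425, 0.1367, 0.12) rot [ 0.32 -0.28 -0.08] shift [-0.0007 -0.0035  0.1034]
```

View pics/t6.png

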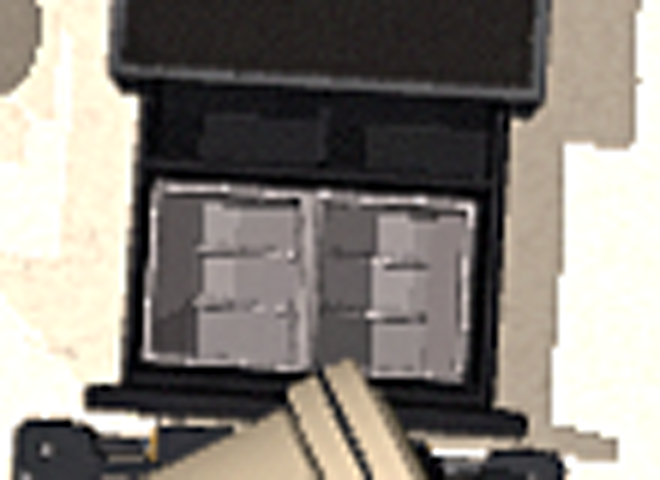

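The insert is square and centred in the well. Lowering in front of the panel.

{"fn": "carry_out", "kwargs": {"increments": "0.3 -0.3 0 -0.0007 -0.0035 0.03 0.03; 0.3 -0.3 0 -0.0007 -0.005 0.07 0.03; 0.3 -0.3 0 -0.0007 -0.005 0.11 0.03; 0.3 -0.3 0 -0.0007 -0.005 0.13 0.03; 0.3 -0.3 0 -0.0007 -0.005 0.13 0.03"}}

```text
time: 11.18
ee_pos: [0.4228, 0.1363, 0.0923]
eef_rot: [0.731, 0.683, -0.002, 0.0]
ft_force: [-0.5, 0.3, 0.3]
width: 0.0298
```

Run:
```python
from h import *
st();inc((.426,.1366,.042),86.25)
```

```text
t 11.18 p [0.4228 0.1363 0.0923] head 86.14 z [-0.0021 -0.0024 -1.    ] F [-0.47  0.35  0.33] T [-0.  0.  0.] w 0.0298 q [-0.905  0.049  0.506  2.093 -0.026  1.008  1.118]
(0.426, 0.1366, 0.042) rot [-0.11  0.15 -0.11] shift [0.0006 0.0033 0.0503]
```

{"fn": "carry_out", "kwargs": {"increments": "0 0.1 -0.1 0.0006 0.001 0.015 0.03; 0 0.1 -0.1 0.0006 0.002 0.03 0.03; 0 0.1 -0.1 0.0006 0.003 0.042 0.03; 0 0.1 -0.1 0.0006 0.003 0.048 0.03; 0 0.1 -0.1 0.0006 0.003 0.048 0.03"}}

```text
time: 11.8
ee_pos: [0.4255, 0.1364, 0.044]
eef_rot: [0.73, 0.684, -0.001, -0.0]
ft_force: [0.5, -0.5, 0.4]
width: 0.0301
```

Run:
```python
from h import *
st()
t=np.radians(-3.75);a=np.array([np.cos(t),np.sin(t)]);f=np.array([.4606,.1343])
for s in(-.01,.06,.139,.15): inc((*(f+s*a),.044),86.25)
p,d=r.camera("scene");cv2.imwrite("pics/scene7.png",p)
cv2.imwrite("pics/s7.png",cv2.resize(cv2.convertScaleAbs(p[150:290,250:390],alpha=2),None,fx=4,fy=4,interpolation=cv2.INTER_CUBIC))
```

```text
t 11.8 p [0.4255 0.1364 0.044 ] head 86.24 z [-0.0026 -0.0013 -1.    ] F [ 0.48 -0.53  0.44] T [-0.01 -0.01 -0.03] w 0.0301 q [-0.888  0.142  0.507  2.128 -0.088  0.894  1.175]
(np.float64(0.450621410767614), np.float64(0.13495403129230144), 0.044) rot [-0.15  0.08 -0.01] shift [ 0.0002  0.0252 -0.0001]
(np.float64(0.5204715353943162), np.float64(0.1303758122461914), 0.044) rot [-0.15  0.08 -0.01] shift [ 0.0002  0.0952 -0.0003]
(np.float64(0.599302390330166), np.float64(0.12520896503701012), 0.044) rot [-0.15  0.08 -0.01] shift [ 0.0002  0.1742 -0.0005]
(np.float64(0.6102788384857906), np.float64(0.12448953061547854), 0.044) rot [-0.15  0.08 -0.01] shift [ 0.0002  0.1852 -0.0005]
```

View pics/s7.png

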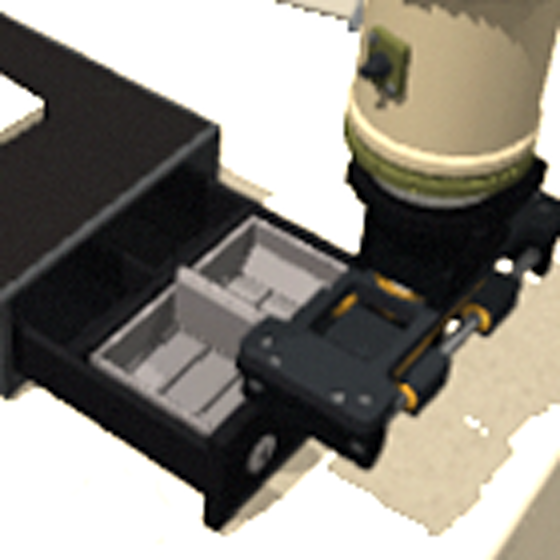

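The fingers are in front of the panel with the lock clear to their left at crop (262,450). Pushing straight along the tool's +y.

{"fn": "carry_out", "kwargs": {"increments": "-0.15 0 0 0 0.01 0 0.03; -0.15 0 0 0 0.018 0 0.03; -0.15 0 0 0 0.025 0 0.03; -0.15 0 0 0 0.033 0 0.03; -0.15 0 0 0 0.042 0 0.03"}}

```text
time: 12.48
ee_pos: [0.468, 0.1337, 0.0442]
eef_rot: [0.73, 0.684, -0.0, 0.0]
ft_force: [-2.2, 0.6, 2.0]
width: 0.0301
```

Run:
```python
from h import *
st()
t=np.radians(-3.75);a=np.array([np.cos(t),np.sin(t)]);f=np.array([.4606,.1343])
for s in(.06,.11,.13): inc((*(f+s*a),.044),86.25)
```

```text
t 12.47 p [0.468  0.1337 0.0442] head 86.24 z [ 1.0e-04 -1.1e-03 -1.0e+00] F [-2.18  0.6   2.03] T [-0.04  0.44 -0.01] w 0.0301 q [-0.84   0.233  0.517  2.035 -0.144  0.909  1.259]
(np.float64(0.5204715353943162), np.float64(0.1303758122461914), 0.044) rot [ 0.01  0.06 -0.01] shift [0.0001 0.0525 0.0002]
(np.float64(0.5703644815562464), np.float64(0.12710565578468427), 0.044) rot [ 0.01  0.06 -0.01] shift [1.000e-04 1.025e-01 2.000e-04]
(np.float64(0.5903216600210185), np.float64(0.1257975932000814), 0.044) rot [ 0.01  0.06 -0.01] shift [1.000e-04 1.225e-01 2.000e-04]
```

{"fn": "carry_out", "kwargs": {"increments": "0 0 0 0 0.012 0 0.03; 0 0 0 0 0.026 0 0.03; 0 0 0 0 0.04 0 0.03; 0 0 0 0 0.054 0 0.03; 0 0 0 0 0.066 0 0.03"}}

```text
time: 13.1
ee_pos: [0.5349, 0.1293, 0.0442]
eef_rot: [0.73, 0.683, -0.0, 0.001]
ft_force: [-1.5, 0.1, 1.2]
width: 0.0302
```

Run:
```python
from h import *
st()
t=np.radians(-3.75);a=np.array([np.cos(t),np.sin(t)]);f=np.array([.4606,.1343])
for s in(.11,.13,.14): inc((*(f+s*a),.044),86.25)
p,d=r.camera("scene");cv2.imwrite("pics/scene8.png",p)
cv2.imwrite("pics/s8.png",cv2.resize(cv2.convertScaleAbs(p[120:280,220:380],alpha=2),None,fx=3.7,fy=3.7,interpolation=cv2.INTER_CUBIC))
```

```text
t 13.1 p [0.5349 0.1293 0.0442] head 86.23 z [ 2.0e-04 -1.3e-03 -1.0e+00] F [-1.48  0.1   1.15] T [-0.06  0.41 -0.01] w 0.0302 q [-0.756  0.372  0.514  1.874 -0.22   0.952  1.362]
(np.float64(0.5703644815562464), np.float64(0.12710565578468427), 0.044) rot [ 0.01  0.07 -0.02] shift [0.0002 0.0355 0.0002]
(np.float64(0.5903216600210185), np.float64(0.1257975932000814), 0.044) rot [ 0.01  0.07 -0.02] shift [0.0002 0.0555 0.0002]
(np.float64(0.6003002492534045), np.float64(0.12514356190777998), 0.044) rot [ 0.01  0.07 -0.02] shift [0.0002 0.0655 0.0002]
```

View pics/s8.png

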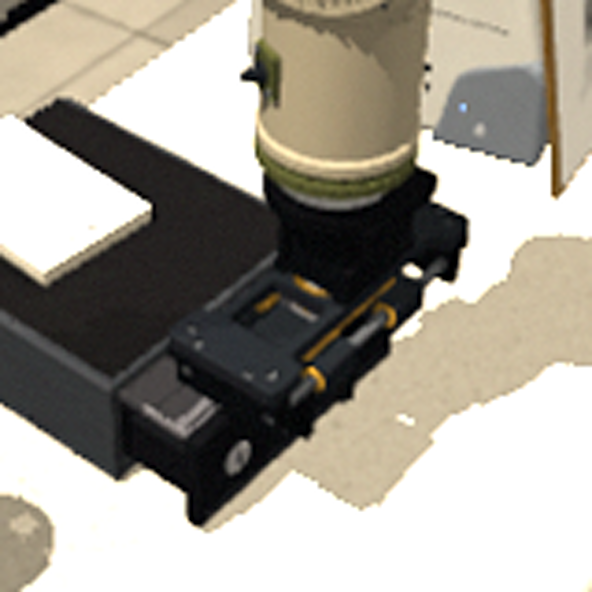

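The drawer is sliding in smoothly and the insert is passing under the box top. Next comes the detent.

{"fn": "carry_out", "kwargs": {"increments": "0 0 0 0 0.01 0 0.03; 0 0 0 0 0.02 0 0.03; 0 0 0 0 0.03 0 0.03; 0 0 0 0 0.038 0 0.03; 0 0 0 0 0.044 0 0.03"}}

```text
time: 13.78
ee_pos: [0.58, 0.1262, 0.0444]
eef_rot: [0.73, 0.683, -0.0, 0.001]
ft_force: [-4.8, -0.4, 1.0]
width: 0.0301
```

Run:
```python
from h import *
st()
```

```text
t 13.78 p [0.58   0.1262 0.0444] head 86.22 z [ 1.0e-04 -1.4e-03 -1.0e+00] F [-4.76 -0.42  0.98] T [-0.07  0.83 -0.1 ] w 0.0301 q [-0.699  0.46   0.507  1.758 -0.259  0.99   1.412]
```

{"fn": "carry_out", "kwargs": {"increments": "0 0 0 0 0.003 0 0.03; 0 0 0 0 0.006 0 0.03; 0 0 0 0 0.009 0 0.03; 0 0 0 0 0.011 0 0.03; 0 0 0 0 0.012 0 0.03"}}

```text
time: 14.4
ee_pos: [0.5866, 0.1259, 0.044]
eef_rot: [0.73, 0.684, -0.005, -0.004]
ft_force: [-34.7, -1.0, 25.7]
width: 0.0301
```

Run:
```python
from h import *
st()
p,d=r.camera("scene");cv2.imwrite("pics/scene9.png",p)
cv2.imwrite("pics/s9.png",cv2.resize(cv2.convertScaleAbs(p[130:260,230:360],alpha=2.5),None,fx=4.5,fy=4.5,interpolation=cv2.INTER_CUBIC))
```

```text
t 14.4 p [0.5866 0.1259 0.044 ] head 86.25 z [-1.180e-02 -8.000e-04 -9.999e-01] F [-34.7   -1.02  25.65] T [-0.22  6.52 -0.24] w 0.0301 q [-0.685  0.482  0.503  1.73  -0.269  1.011  1.422]
```

View pics/s9.png

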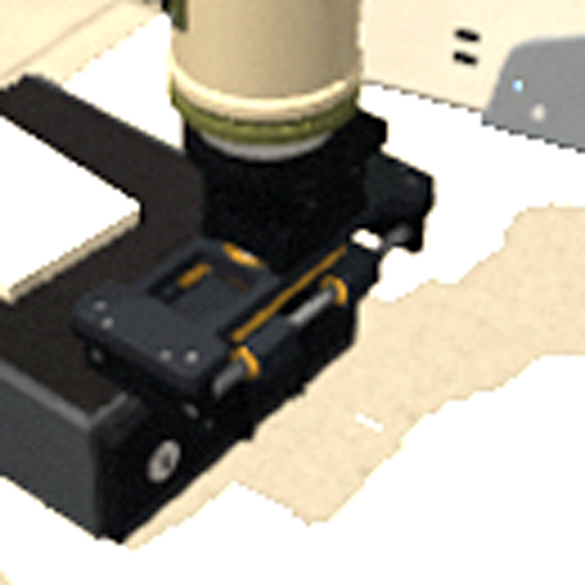

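The push met a hard stop at about 35 N, and the picture shows the panel against the box front. Backing off.

{"fn": "carry_out", "kwargs": {"increments": "0 0 0 0 -0.01 0 0.03; 0 0 0 0 -0.03 0 0.03; 0 0 0 0 -0.05 0 0.03; 0 0 0 0 -0.08 -0.01 0.03; 0 0 0 0 -0.11 -0.04 0.03"}}

```text
time: 15.08
ee_pos: [0.4758, 0.1329, 0.0849]
eef_rot: [0.73, 0.684, -0.006, -0.004]
ft_force: [0.7, 0.6, 0.8]
width: 0.0302
```

{"fn": "carry_out", "kwargs": {"increments": "0 0 0 0 0 -0.03 0.03; 0 0 0 -0.01 -0.01 -0.08 0.03; 0 0 0 -0.03 -0.02 -0.12 0.03; 0 0 0 -0.06 -0.03 -0.15 0.03; 0 0 0 -0.1 -0.03 -0.15 0.03"}}

```text
time: 15.7
ee_pos: [0.4422, 0.0353, 0.238]
eef_rot: [0.729, 0.684, -0.003, -0.003]
ft_force: [-0.1, -0.8, -1.0]
width: 0.03
```

Run:
```python
from h import *
st()
for n in("scene","top"):
    p,d=r.camera(n);cv2.imwrite(f"pics/{n}10.png",p)
    if n=="top":
        W=cloud("top",d)
        w=W[95:260,235:345].reshape(-1,3);g=w[(w[:,2]>.072)&(w[:,2]<.092)]
        t=np.radians(-3.75);a=np.array([np.cos(t),np.sin(t)]);b=np.array([-a[1],a[0]])
        s=(g[:,:2]-[.731,.1164])@a;q=(g[:,:2]-[.731,.1164])@b;k=abs(q)<.09
        print("front extent from box centre",np.percentile(s[k],[0,.5,2]))
cv2.imwrite("pics/s10.png",cv2.resize(cv2.imread("pics/scene10.png"),None,fx=1.4,fy=1.4))
```

```text
t 15.7 p [0.4422 0.0353 0.238 ] head 86.35 z [-8.4e-03  7.0e-04 -1.0e+00] F [-0.08 -0.82 -0.99] T [-0.02 -0.01 -0.  ] w 0.03 q [-0.829 -0.13   0.605  1.908  0.073  1.349  1.263]
front extent from box centre [-0.13500635 -0.13430687 -0.13234688]
```

View pics/s10.png

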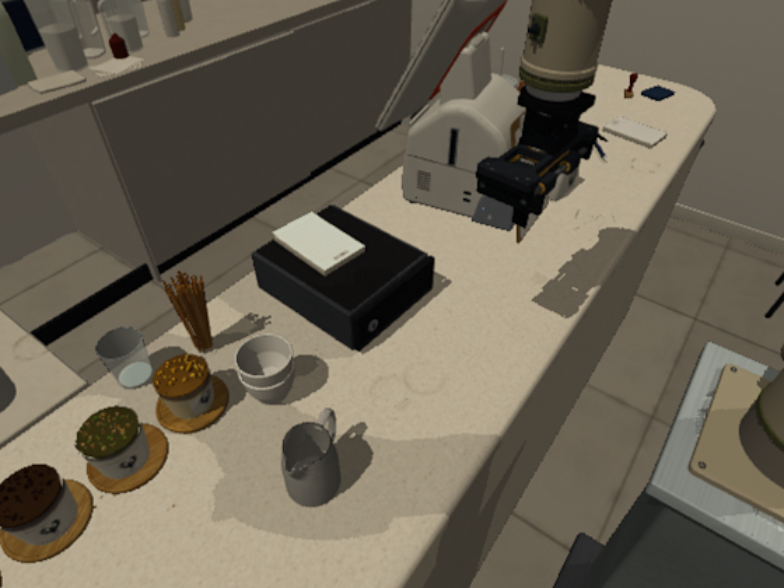

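View pics/top10.png

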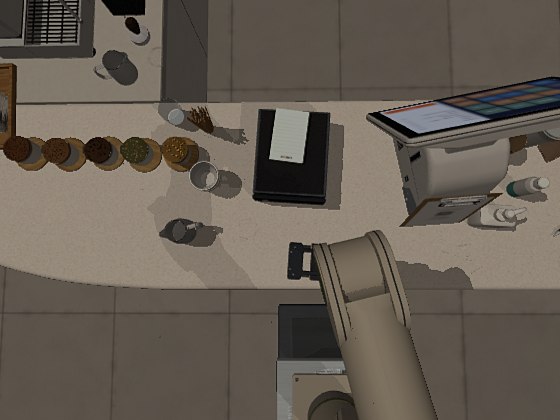

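Both pictures show the drawer shut, and the pitcher and cups where they were. I'll zoom in on the seam to rule out a gap.

Run:
```python
from h import *
p=cv2.imread("pics/scene10.png")
img=cv2.convertScaleAbs(p,alpha=3)
t=np.radians(-3.75);a=np.array([np.cos(t),np.sin(t)])
cv2.imwrite("pics/s11.png",cv2.resize(img[150:255,225:315],None,fx=5.7,fy=5.7,interpolation=cv2.INTER_CUBIC))
p2=cv2.convertScaleAbs(cv2.imread("pics/top10.png"),alpha=4)
cv2.imwrite("pics/t11.png",cv2.resize(p2[180:215,245:335],None,fx=8,fy=8,interpolation=cv2.INTER_CUBIC))
W0=cloud("top",np.load("top0.npy"));p,d=r.camera("top");W=cloud("top",d);cv2.imwrite("pics/top12.png",p)
b=np.array([-a[1],a[0]])
for w in(W0,W):
    g=w[95:260,235:345].reshape(-1,3);g=g[(g[:,2]>.072)&(g[:,2]<.094)]
    s=(g[:,:2]-[.731,.1164])@a;q=(g[:,:2]-[.731,.1164])@b
    e=[s[abs(q-c)<.004].min() for c in np.arange(-.08,.081,.01)];print(np.round(np.median(e),4))
    for nm,(u0,u1,v0,v1),(lo,hi) in(("pit",(150,225,205,250),(.05,.13)),("cups",(180,225,155,200),(.06,.12))):
        z=w[v0:v1,u0:u1].reshape(-1,3);z=z[(z[:,2]>lo)&(z[:,2]<hi)];print(nm,np.median(z,0).round(4))
```

```text
-0.2695
pit [0.5148 0.4102 0.0817]
cups [0.6813 0.3754 0.0774]
-0.1344
pit [0.5149 0.41   0.0824]
cups [0.6804 0.3754 0.0776]
```

View pics/s11.png

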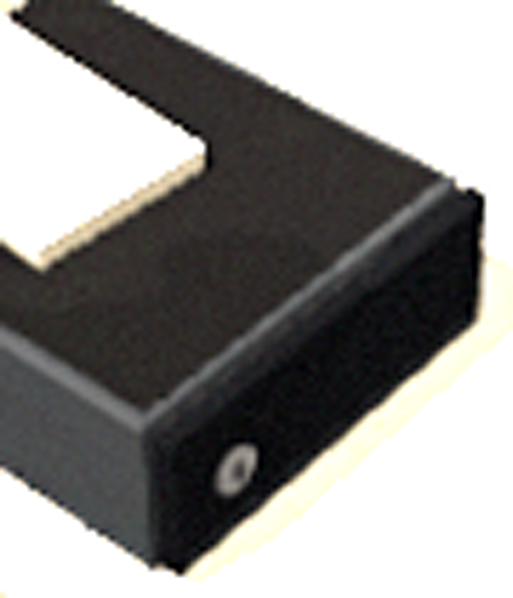

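View pics/t11.png

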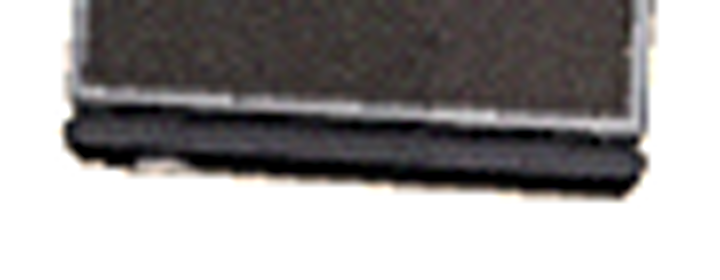

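The seam is tight: the side view shows about 12 mm of panel edge and no slit. The drawer moved about 135 mm to a hard stop, and the pitcher and cups have shifted less than 1 mm. Handing in.

Run:
```python
from h import *
st(); print(r.close_job())
```

```text
t 15.85 p [0.4416 0.0338 0.2361] head 86.06 z [-1.160e-02 -3.000e-04 -9.999e-01] F [-0.25  0.09 -0.19] T [ 0.1  -0.02 -0.03] w 0.0297 q [-0.827 -0.127  0.607  1.91   0.072  1.348  1.262]
the job is handed in; nothing more can be done
None
```

The coin insert is in the front well and the drawer is pushed home; I handed the job in at about 15.9 s with the gripper clear of everything.

- **Insert:** I picked it up by the rib and lowered it into the well. It touched the floor exactly 20 mm above the height I picked it from. Both cameras then showed it square and centred, and the scene view showed its walls level with the rims.
- **Drawer:** I pushed with the fingers through the detent to a hard stop at about 35 N, then backed off. Pictures after backing off show the panel tight against the box with no visible gap. The measured travel was about 135 mm.
- **Pitcher and cups:** Their measured positions agree with the start to within 1 mm.
- **Small disagreement:** Depth put the closed panel face about 134 mm in front of the box centre. I expected about 132 mm, assuming the 12 mm panel closes flush. That is within the depth noise and less than the 6 mm inside which the detent draws the drawer home. I also read about 25 N upward on the wrist at the stop. I put that down to the fingers rubbing on the panel but didn't confirm it.

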